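# Load the reader with the vial tongs

## Task

Take the sprung tongs out of their holder and squeeze them round the blue-capped sample vial to carry it from the tray to the round reader; set it down standing upright in the reader's loading dish. Then stand the tongs back in their holder. Handle the vial only with the tongs, never with the gripper's own fingers.

Things in the scene. Friction and masses are not known exactly. Their poses are not given: they have to be found in the camera images.
- tongs_grip (a point): Sprung steel tongs, 105 g, jaws down. Point: midway between the blue grip pads, 76 mm over the jaws' underside, 66 over mid-jaw, 67 under the top. z up, y = closing line. Pads 24 mm wide, 32 tall; 44 mm over their outsides when free, jaws then 48 apart (62 outside, 22 wide). Jaws close 2 mm per 1 mm of pads; spring 4 N free. Carry at 38 (jaws 36 apart, 5.5 N); on the vial 29 (8 N, squeeze 20 N).
- holder: Grey open-topped pocket in which the tongs stand, fixed. Inside 54 mm along x by 96 mm along y; outside 62 by 104 mm on a 76 by 118 mm foot. Origin: centre of its underside, on the bench; inner floor 5 mm above it, rim 48 mm above it. The tongs stand in its middle, their y along the holder's y (either way round is fine).
- sample_center (a point): The sample vial: amber glass, white label band, blue cap, 20 mm in diameter, 36 mm tall, about 18 g, standing on a 4 mm thick grey tray. Point: its centre, half-way up, 18 mm above its underside; z points up to the cap. Two like vials with a white and a red cap stand in the same row, about 70 mm from one another, and are not wanted.
- dish (a point): Loading dish of the beige round reader (fixed, 164 mm across, 50 mm high): a flat black round recess 80 mm across and 7 mm deep, ringed in blue, in the middle of its top. This point is at the centre of the recess floor, 43 mm above the bench; z points up.
There are look-alikes about, which are no part of the job. Several things have the shape of the holder; the one meant has the colours described above. Of the things that look like the part that bears dish, the larger one is meant.

How it is judged:
By the outcome, as a careful person would: the job done as asked, in the order asked, and still so for the second after the job is handed in, with the robot touching nothing.
It also fails if it takes over 58 s, if anything falls off the work surface, if the arm or the gripper's body presses on something with over 40 N, if the wrist force passes 120 N, or if a joint passes its speed limit or range.

## Robot

A 6-joint arm with a two-finger parallel gripper is mounted at the origin on the work surface. World frame = base frame: x ahead of the robot, y to its left, z up, the work surface at z = 0. Lengths are in m, angles in degrees, forces in N, time in s.
With the tool pointing down it reaches from about 0.25 to 0.725 m from the base axis. Payload 9.7 kg.
Tool frame: the origin (TCP) lies between the finger pads; the fingertips stand 19 mm ahead of it and the grasp point (between the pads) is the TCP; x points along the fingers, y is the direction in which the jaws open and shut, and the axes are right-handed (so a half turn about x gives the same grasp; the last joint's range is limited). The gripper opens to 85 mm and grips with 20 to 120 N. Pads are 22 mm wide; open, the fingers measure 114 mm over their backs; the gripper's body (76 mm by 85 mm) begins 54 mm behind the grasp point. The pads swing forward as they close: fully open they stand 13 mm farther back than shut.
Start: joints at [67.781, 4.979, 10.078, 95.1, 0, 90], TCP at [0.208, 0.509, 0.25] pointing down, gripper open.
Joint ranges: [-179.16, 179.16], [-48.56, 103.87], [-65.8, 70.77], [-126.05, 130.52], [-82.76, 87.17], [-180, 180]. Speed limits (degrees/s): [127.2, 127.2, 147.25, 180, 180, 180].

## Interface

Orientations are given as [roll, pitch, yaw] about the fixed x, y, z axes, in that order (R = Rz(yaw) Ry(pitch) Rx(roll)).
In Python, from workcell import bot gives the robot as it stands. The module is installed in compiled form; this text tells all that it offers.
- The arm moves only by the shell command python3 -m handwheel 'ROWS' [FORCE]. ROWS is JSON, a list of rows, each a list of 7 numbers: the turn, a rotation vector about the tool's x, y, z in degrees, then the shift along the tool's x, y, z in m, then the closure, from -1 (fully open) to 1 (shut), so that 0 is half open. In form: [[ax, ay, az, dx, dy, dz, fingers], ...]. A call has 1 to 20 rows; each row is the pose to reach, as a shift and turn from the pose commanded when the call began, along the tool's axes at that moment; what a row does not reach only later rows make up. A row lasts 1/8 s, in which the tool goes at most 62.5 mm and 10.7 degrees, less where a joint would pass 70% of its speed; a pose out of reach is approached as far as the arm can. A call with a gripper value outside its range is refused whole. The fingers move at their own pace and stop on an object; FORCE is the grip in N (left out, the last holds). Time passes only in rows, so rows that repeat a pose let the fingers close. It gives the time, the measured TCP pose, the force and the opening at its end, in the units of the state.
- bot.get_obs(): the state, without advancing time (a new reading comes with each control period).
- bot.camera(name): name is "side" or "top"; returns a dict with "frame" (480x640x3 uint8, red, green, blue), "fx", "fy", "cx", "cy" (pixels), "R" (3x3) and "t" (3): a world point X has camera coordinates R X + t. Camera axes: x right, y down, z forward; pixel columns grow to the right and rows downward; lengths in m; the calibration is good to about 2 mm. A picture is of the moment at which its call begins. There is no depth.
- bot.job_done(): hands the job in, once; it reports no verdict.
Trained networks look in a picture, given as the dict that the camera call returned (one of the last four; its "shot" number tells which), for a name from the list of things; names that differ only in an ending like _2 or _b are one class to them, and where a whole thing is asked for, a point or a joint stands for the part that bears it (a point fixed in the world has none). Each returns a list of dicts, best first, with "conf" (0 to 1); they miss things now and then, are a little off and sometimes report something else, mostly with a low value. They report only what shows in the picture. A call takes as long as a camera call. They do not tell look-alikes from the thing itself.
- bot.look_for(name, picture): "bbox" ([left, top, width, height] as shares, 0 to 1, of the picture: columns of its width, rows of its height, round what is visible of it).
- bot.tip_of(name, picture): "centre" ([column, row] as shares, 0 to 1, of the picture: columns of its width, rows of its height: a listed point, or the origin of a listed thing).
The state is a dict: "time": time; "q": joint angles; "qd": joint speeds; "joint_efforts": joint torques, N m; "ee_pos": TCP position; "tcp_rot": TCP orientation; "wrist_force": force on the tool from outside, world axes, zero at the start; "torque": the same for the moment, N m; "opening": finger opening in m.
Only numpy, scipy, OpenCV 4.12 (cv2) and the standard library are available. Lean on these libraries where they do the work, as an engineer would, in place of code of your own. Each camera call takes 0.05 s, during which the arm holds its last target.

## Working session

There is one attempt and no reset: what is moved stays moved. The work goes in short steps, Python scripts to look and compute and a shell command to move; the robot and the scene stay as the last step left them, time stands still between calls to the robot, and variables do not carry over. Pictures are saved under pics/ and viewed, and the job is handed in when it is done.

```bash
mkdir -p pics; cat > h.py <<'E'
import numpy as np,cv2,json
from workcell import bot
def shot(name,fn):
    p=bot.camera(name); cv2.imwrite('pics/'+fn,p['frame'][:,:,::-1]); return p
def ray(p,u,v):
    R=np.array(p['R']);t=np.array(p['t']);d=R.T@np.array([(u-p['cx'])/p['fx'],(v-p['cy'])/p['fy'],1]);return -R.T@t,d
def atz(p,u,v,z):
    o,d=ray(p,u,v);return o+d*(z-o[2])/d[2]
def proj(p,X):
    c=np.array(p['R'])@np.array(X)+np.array(p['t']);return [p['fx']*c[0]/c[2]+p['cx'],p['fy']*c[1]/c[2]+p['cy']]
def tri(rs):
    A=np.zeros((3,3));b=np.zeros(3)
    for o,d in rs:
        d=d/np.linalg.norm(d);M=np.eye(3)-np.outer(d,d);A+=M;b+=M@o
    return np.linalg.solve(A,b)
E
python3 - <<'E'
from h import *
print(bot.get_obs())
zs={'tongs_grip':.081,'holder':0,'sample_center':.022,'dish':.043}
for c in ['top','side']:
    p=shot(c,c+'0.png'); print(c,p['fx'],p['cx'],p['cy'],'cam',ray(p,0,0)[0])
    for n,z in zs.items():
        for r in bot.tip_of(n,p):
            u,v=r['centre'][0]*640,r['centre'][1]*480; print(n,round(r['conf'],2),round(u),round(v),atz(p,u,v,z).round(4))
        for r in bot.look_for(n,p):
            b=np.array(r['bbox'])*[640,480,640,480];print('  box',n,round(r['conf'],2),b.round())
E
```

```text
{'time': 0.0, 'q': array([6.77786746e+01, 5.01112759e+00, 1.00349041e+01, 9.50995064e+01,
       3.52923618e-04, 9.00008806e+01]), 'qd': array([-0.02591122, -0.04853568, -0.07667792, -0.00520357,  0.01668963,
       -0.05647767]), 'joint_efforts': array([-8.64498143e-04, -5.20384347e+01,  4.64806902e+01,  1.59660674e-02,
       -9.59685008e-05, -1.52619157e-05]), 'ee_pos': array([0.20792436, 0.50896585, 0.24958682]), 'tcp_rot': array([ -90.26613272,   89.92426933, -112.48833892]), 'wrist_force': array([0.90328052, 0.21092578, 0.15676588]), 'torque': array([-0.05049716,  0.00235768, -0.01795785]), 'opening': 0.08466371783076619}
top 535.1422310894933 316.08517415922256 238.73953381693173 cam [ 0.32704937 -0.00755079  1.23741222]
tongs_grip 0.74 445 264 [ 0.4969 -0.2728  0.081 ]
  box tongs_grip 0.64 [424. 259.  31.  16.]
holder 0.83 435 270 [ 0.4956 -0.2671  0.    ]
holder 0.76 457 211 [ 0.6375 -0.3223  0.    ]
  box holder 0.88 [415. 256.  49.  32.]
  box holder 0.86 [430. 187.  60.  40.]
sample_center 0.53 358 263 [ 0.5054 -0.0882  0.022 ]
  box sample_center 0.54 [356. 259.   8.  11.]
dish 0.91 172 187 [0.6756 0.346  0.043 ]
dish 0.62 193 276 [0.469 0.286 0.043]
  box dish 0.98 [151. 166.  54.  50.]
  box dish 0.62 [159. 241.  71.  71.]
side 459.4532139248845 317.86338698247255 238.4975124680025 cam [ 0.25367031 -0.58380703  0.78918275]
tongs_grip 0.63 362 356 [ 0.496  -0.2671  0.081 ]
tongs_grip 0.17 360 379 [ 0.4739 -0.3016  0.081 ]
  box tongs_grip 0.93 [344. 329.  33.  64.]
holder 0.94 359 376 [ 0.5002 -0.2641  0.    ]
holder 0.67 441 369 [ 0.6446 -0.3164  0.    ]
  box holder 0.8 [405. 330.  78.  81.]
  box holder 0.58 [326. 339.  66.  77.]
sample_center 0.57 320 299 [ 0.5009 -0.091   0.022 ]
  box sample_center 0.55 [316. 290.   9.  16.]
dish 0.91 310 155 [0.6729 0.3327 0.043 ]
dish 0.75 245 184 [0.4737 0.2896 0.043 ]
  box dish 0.94 [288. 143.  39.  37.]
  box dish 0.71 [211. 168.  67.  49.]
```

View pics/top0.png

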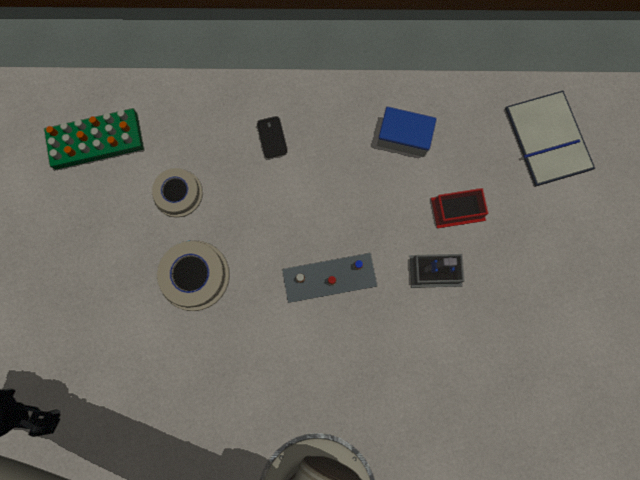

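View pics/side0.png

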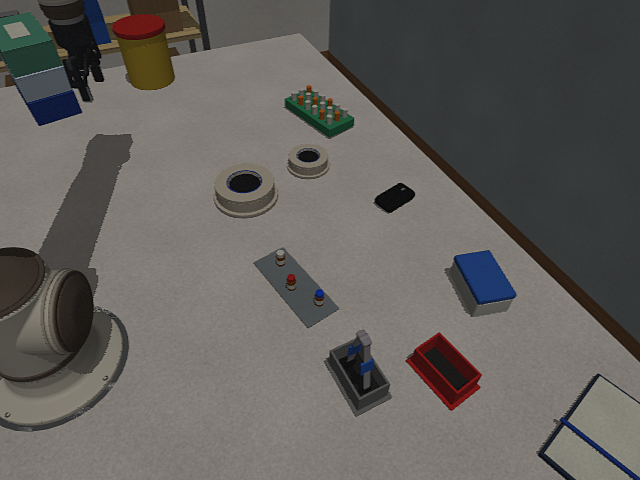

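```bash
python3 - <<'E'
import cv2,numpy as np
a=cv2.imread('pics/top0.png')[180:300,340:500];b=cv2.imread('pics/side0.png')[270:420,300:500]
cv2.imwrite('pics/za.png',cv2.resize(a,None,fx=5,fy=5,interpolation=2));cv2.imwrite('pics/zb.png',cv2.resize(b,None,fx=4,fy=4,interpolation=2))
E
```

```text
(no output)
```

View pics/za.png

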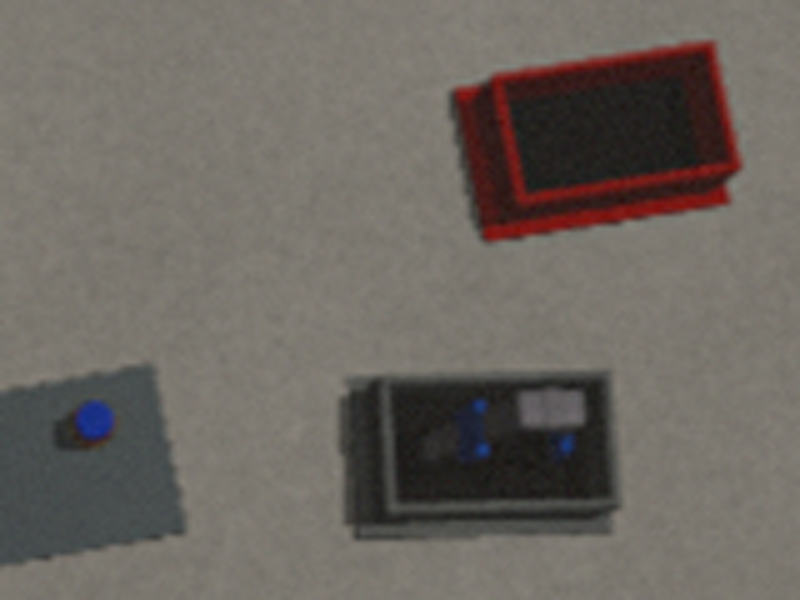

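View pics/zb.png

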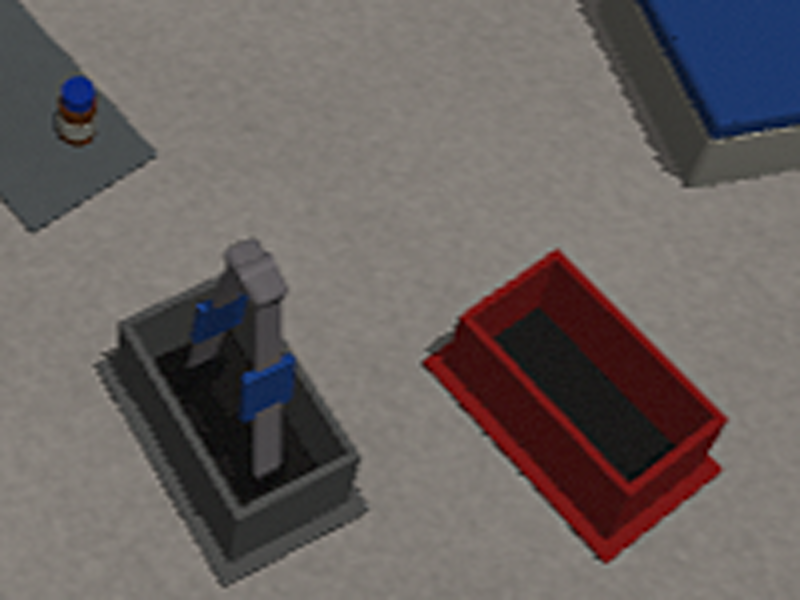

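```bash
cat > ov.py <<'E'
from h import *
import sys
from scipy.optimize import least_squares
p=bot.camera('top');s=bot.camera('side')
# rim outer corners picks from the zooms
T=np.array([[380,378],[610,372],[617,508],[387,514]])/5+[340,180]
S=np.array([[120,322],[262,250],[358,456],[238,512]])/4+[300,270]
for q in T: print(atz(p,*q,.048).round(4))
print()
for q in S: print(atz(s,*q,.048).round(4))
# vial
for n in ['sample_center','dish','tongs_grip','holder']:
    a=[r for r in bot.tip_of(n,p)];b=[r for r in bot.tip_of(n,s)]
    for i in a:
        for j in b:
            X=tri([ray(p,i['centre'][0]*640,i['centre'][1]*480),ray(s,j['centre'][0]*640,j['centre'][1]*480)])
            print(n,X.round(4))
def hol(cx,cy,yaw,w,l,z):
    c,sn=np.cos(yaw),np.sin(yaw)
    return [[cx+c*x-sn*y,cy+sn*x+c*y,z] for x,y in [(w/2,l/2),(w/2,-l/2),(-w/2,-l/2),(-w/2,l/2)]]
def res(v):
    P=hol(v[0],v[1],v[2],.062,.104,.048)
    r=[]
    for cam,obs in ((p,T),(s,None)):
        pr=np.array([proj(cam,X) for X in P]); 
        if obs is not None: r+=list((pr-obs).ravel())
        else:
            So=S[[1,2,3,0]]; # side: far-right(+x)...
            best=min((list((pr-np.roll(S,k,0)).ravel()) for k in range(4)),key=lambda e:np.dot(e,e)); r+=best
    return r
f=least_squares(res,[.496,-.267,0]); print(f.x, np.rad2deg(f.x[2]),np.round(f.fun,1))
E
python3 ov.py; python3 - <<'E'
from h import *
for c in ['top','side']:
    p=bot.camera(c); f=p['frame'].astype(int)
    hsv=cv2.cvtColor(p['frame'],cv2.COLOR_RGB2HSV)
    m=((hsv[:,:,0]>105)&(hsv[:,:,0]<130)&(hsv[:,:,1]>150)&(hsv[:,:,2]>60)).astype('uint8')
    n,l,st,ce=cv2.connectedComponentsWithStats(m)
    print(c,[(st[i].tolist(),ce[i].round(1).tolist()) for i in range(1,n) if 6<st[i][4]<900])
    # dish dark region
    d=(p['frame'].max(2)<45).astype('uint8');n,l,st,ce=cv2.connectedComponentsWithStats(d)
    print([(st[i].tolist(),ce[i].round(1).tolist()) for i in range(1,n) if 100<st[i][4]<3000])
E
```

```text
[ 0.5206 -0.2157  0.048 ]
[ 0.5247 -0.3187  0.048 ]
[ 0.4635 -0.3196  0.048 ]
[ 0.4594 -0.2175  0.048 ]

[ 0.4608 -0.2178  0.048 ]
[ 0.5373 -0.2121  0.048 ]
[ 0.5248 -0.3179  0.048 ]
[ 0.4663 -0.318   0.048 ]
sample_center [ 0.5023 -0.0931  0.0302]
dish [0.6727 0.3477 0.0383]
dish [0.5765 0.3453 0.0232]
dish [0.5292 0.2295 0.1609]
dish [0.4693 0.2931 0.0423]
tongs_grip [ 0.4907 -0.2679  0.082 ]
holder [ 0.5469 -0.3035  0.0545]
holder [ 0.4915 -0.2687  0.0069]
holder [ 0.6373 -0.3232  0.007 ]
holder [ 0.5466 -0.2942  0.0715]
[ 0.49498378 -0.26719965  0.00669085] 0.38335768756990307 [-0.3 -2.2  0.1 -0.7 -0.1 -0.4 -1.  -1.9 -4.7  3.5  1.1  0.2 -0.6  1.2
  0.8 -1.7]
top [([525, 140, 54, 17, 81], [551.4, 148.3]), ([355, 260, 7, 8, 38], [358.3, 263.8]), ([435, 268, 3, 3, 7], [436.0, 269.3]), ([452, 268, 3, 3, 8], [452.9, 268.9])]
[([505, 108, 20, 49, 128], [514.9, 131.8]), ([52, 113, 91, 57, 420], [102.6, 153.9]), ([257, 117, 30, 41, 862], [271.7, 137.4]), ([163, 179, 23, 22, 405], [174.4, 189.6]), ([442, 195, 39, 23, 648], [460.7, 206.0]), ([173, 257, 34, 34, 897], [189.7, 273.2]), ([412,
[... 428 characters left out ...]
], [354.1, 348.9]), ([360, 359, 14, 16, 129], [366.4, 366.4]), ([561, 417, 79, 63, 354], [599.7, 448.7])]
[([39, 0, 65, 101, 2927], [75.6, 44.2]), ([196, 0, 14, 50, 311], [202.7, 24.0]), ([327, 52, 313, 309, 2469], [502.2, 221.8]), ([286, 101, 44, 36, 216], [307.2, 118.3]), ([298, 151, 20, 11, 174], [307.8, 155.9]), ([229, 174, 31, 18, 432], [244.1, 182.6]), ([375, 183, 40, 30, 691], [394.2, 197.4]), ([0, 248, 38, 10, 280], [16.8, 252.2]), ([1, 271, 93, 111, 2616], [71.6, 317.8]), ([339, 345, 48, 51, 869], [360.8, 373.2]), ([424, 347, 45, 43, 696], [445.8, 368.1]), ([327, 353, 33, 57, 366], [343.5, 381.3]), ([565, 374, 36, 46, 160], [581.6, 396.5]), ([538, 422, 37, 58, 293], [554.0, 456.2])]
```

```bash
cat >> h.py <<'E'
from scipy.spatial.transform import Rotation as Ro
def Rt(o): return Ro.from_euler('xyz',o['tcp_rot'],degrees=True)
def goalR(yaw,tilt,sgn=1):
    y=np.deg2rad(yaw);t=np.deg2rad(tilt)
    X=np.array([np.sin(t)*np.cos(y),np.sin(t)*np.sin(y),-np.cos(t)])
    Y=sgn*np.array([-np.sin(y),np.cos(y),0]);return Ro.from_matrix(np.column_stack([X,Y,np.cross(X,Y)]))
def rel(P,G=None):
    o=bot.get_obs();R=Rt(o);d=R.inv().apply(np.array(P)-o['ee_pos'])
    rv=(R.inv()*G).as_rotvec(degrees=True) if G is not None else np.zeros(3)
    return rv.round(2),d.round(4)
def st():
    o=bot.get_obs();print('t',round(o['time'],2),'pos',o['ee_pos'].round(4),'rot',o['tcp_rot'].round(2),'q',o['q'].round(1),'F',o['wrist_force'].round(1),'op',round(o['opening'],4))
E
python3 - <<'E'
from h import *
st()
T=bot.camera('top');S=bot.camera('side')
print('cap',atz(T,358.3,263.8,.040),atz(S,319.2,293.2,.036))
print('cap tri',tri([ray(T,358.3,263.8),ray(S,319.2,293.2)]))
print('dish',atz(T,189.7,273.2,.043),atz(S,244.1,182.6,.043))
print('pads side',atz(S,354.1,348.9,.081),atz(S,366.4,366.4,.081),'top bridge',atz(T,450.4,261.6,.148))
for s in (1,-1):
    G=goalR(2.5,60,s);P=np.array([.492,-.268,.081])-G.as_matrix()[:,0]*.11
    print(s,P,*rel(P,G)); print(Rt(bot.get_obs()).as_matrix().round(2))
E
```

```text
t 1.5 pos [0.208  0.5091 0.2503] rot [ -77.83   90.   -100.05] q [67.8  5.  10.1 95.1 -0.  90. ] F [0.5 0.6 0.5] op 0.0852
cap [ 0.50153748 -0.08674886  0.04      ] [ 0.50159149 -0.086716    0.036     ]
cap tri [ 0.50179983 -0.08692369  0.03625364]
dish [0.47480433 0.29269679 0.043     ] [0.47470286 0.29648138 0.043     ]
pads side [ 0.49072374 -0.24885607  0.081     ] [ 0.4938541  -0.28652697  0.081     ] top bridge [ 0.49280799 -0.26829542  0.148     ]
1 [ 0.39682787 -0.2721553   0.136     ] [-22.4  -59.03  12.94] [ 0.1143 -0.6519  0.4703]
[[ 0.    0.38  0.93]
 [-0.    0.93 -0.38]
 [-1.    0.    0.  ]]
-1 [ 0.39682787 -0.2721553   0.136     ] [136.57  17.28  78.84] [ 0.1143 -0.6519  0.4703]
[[ 0.    0.38  0.93]
 [-0.    0.93 -0.38]
 [-1.    0.    0.  ]]
```

```bash
python3 -m handwheel '[[-22.4,-59,12.9,0,-0.652,0.47,-1],[-22.4,-59,12.9,0,-0.652,0.47,-1],[-22.4,-59,12.9,0,-0.652,0.47,-1],[-22.4,-59,12.9,0,-0.652,0.47,-1],[-22.4,-59,12.9,0,-0.652,0.47,-1],[-22.4,-59,12.9,0,-0.652,0.47,-1],[-22.4,-59,12.9,0,-0.652,0.47,-1],[-22.4,-59,12.9,0,-0.652,0.47,-1],[-22.4,-59,12.9,0,-0.652,0.47,-1],[-22.4,-59,12.9,0,-0.652,0.47,-1],[-22.4,-59,12.9,0,-0.652,0.47,-1],[-22.4,-59,12.9,0,-0.652,0.47,-1],[-22.4,-59,12.9,0,-0.652,0.47,-1],[-22.4,-59,12.9,0,-0.652,0.47,-1],[-22.4,-59,12.9,0,-0.652,0.47,-1],[-22.4,-59,12.9,0,-0.652,0.47,-1],[-22.4,-59,12.9,0,-0.652,0.47,-1],[-22.4,-59,12.9,0,-0.652,0.47,-1]]'
python3 - <<'E'
from h import *
st()
T=shot('top','t1.png');S=shot('side','s1.png')
# dish ring: blue pixels
for c,p in (('top',T),('side',S)):
    f=p['frame'].astype(int);m=(f[:,:,2]>f[:,:,0]+18)
    r=(slice(235,312),slice(150,235)) if c=='top' else (slice(160,220),slice(205,285))
    ys,xs=np.nonzero(m[r]);ys+=r[0].start;xs+=r[1].start
    P=np.array([atz(p,x,y,.05)[:2] for x,y in zip(xs,ys)])
    A=np.c_[2*P,np.ones(len(P))];s=np.linalg.lstsq(A,(P**2).sum(1),rcond=None)[0];print(c,len(P),s[:2],np.sqrt(s[2]+s[0]**2+s[1]**2),P.min(0),P.max(0))
G=goalR(2.7,60,1);P=np.array([.4923,-.268,.081])
print(rel(P-G.as_matrix()[:,0]*.11,G),rel(P,G))
E
```

```text
time: 3.85
ee_pos: [0.1749, 0.0816, 0.1909]
tcp_rot: [-1.2, 28.8, 0.1]
wrist_force: [-0.6, 0.0, -0.3]
opening: 0.0856
t 3.85 pos [0.1749 0.0816 0.1909] rot [-1.19 28.75  0.1 ] q [125.7 -48.5 -54.8 130.5 -45.5 144.9] F [-0.6  0.  -0.3] op 0.0856
top 188 [0.47509011 0.29265993] 0.042091627530845575 [0.43180884 0.24955068] [0.51758936 0.33564647]
side 111 [0.47446582 0.29473812] 0.04250288610575018 [0.4312366  0.24971237] [0.51840329 0.33918449]
(array([0.  , 1.26, 2.25]), array([ 0.2204, -0.3558,  0.0506])) (array([0.  , 1.26, 2.25]), array([ 0.3303, -0.3515,  0.0481]))
```

View pics/s1.png

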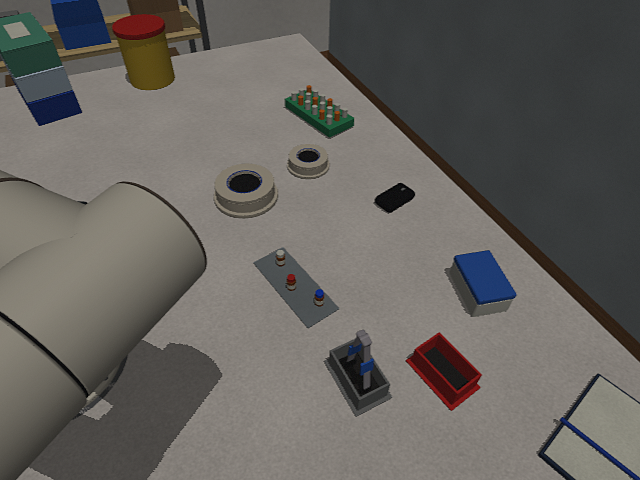

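```bash
python3 - <<'E'
from h import *
for P,y,t in (([.35,.35,.3],45,45),([.42,.25,.3],30,45)):
    print(rel(P,goalR(y,t,1)))
E
```

```text
(array([-25.79,  15.03,  36.15]), array([0.1016, 0.2639, 0.1861]))
(array([-16.74,  15.64,  24.14]), array([0.1628, 0.1631, 0.2174]))
```

```bash
python3 -m handwheel '[[-25.8,15,36.2,0.1,0.264,0.186,-1],[-25.8,15,36.2,0.1,0.264,0.186,-1],[-25.8,15,36.2,0.1,0.264,0.186,-1],[-25.8,15,36.2,0.1,0.264,0.186,-1],[-25.8,15,36.2,0.1,0.264,0.186,-1],[-25.8,15,36.2,0.1,0.264,0.186,-1],[-25.8,15,36.2,0.1,0.264,0.186,-1],[-25.8,15,36.2,0.1,0.264,0.186,-1]]'
python3 - <<'E'
from h import *
st()
E
```

```text
time: 4.95
ee_pos: [0.245, 0.358, 0.2757]
tcp_rot: [-2.1, 48.5, 37.9]
wrist_force: [-0.9, 1.2, -1.5]
opening: 0.0852
t 4.95 pos [0.245  0.358  0.2757] rot [-2.11 48.51 37.91] q [ 67.  -48.5 -35.6  65.2 -18.8  20.5] F [-0.9  1.2 -1.5] op 0.0852
```

```bash
python3 - <<'E'
from h import *
print(rel([.45,.25,.3],goalR(29,45,1)))
E
```

```text
(array([ 8.6 , -3.39, -6.17]), array([ 0.045 , -0.2143,  0.0796]))
```

```bash
python3 -m handwheel '[[8.6,-3.4,-6.2,0.045,-0.214,0.08,-1],[8.6,-3.4,-6.2,0.045,-0.214,0.08,-1],[8.6,-3.4,-6.2,0.045,-0.214,0.08,-1],[8.6,-3.4,-6.2,0.045,-0.214,0.08,-1],[8.6,-3.4,-6.2,0.045,-0.214,0.08,-1],[8.6,-3.4,-6.2,0.045,-0.214,0.08,-1]]'
python3 - <<'E'
from h import *
st()
for P,y,t in (([.50,0,.3],0,50),([.45,-.25,.3],-10,55)):
    print(rel(P,goalR(y,t,1)))
E
```

```text
time: 5.7
ee_pos: [0.4482, 0.2482, 0.2985]
tcp_rot: [-0.1, 45.2, 28.6]
wrist_force: [0.1, 0.6, 0.7]
opening: 0.0854
t 5.7 pos [0.4482 0.2482 0.2985] rot [-0.13 45.16 28.57] q [ 29.2 -42.4 -33.1  54.4  -0.5   0.3] F [0.1 0.6 0.7] op 0.0854
(array([ 19.46,  -5.03, -21.05]), array([-0.0527, -0.2427, -0.0514]))
(array([ 24.99,  -9.74, -29.56]), array([-0.1679, -0.4381, -0.1678]))
```

```bash
cat > kin.py <<'E'
import numpy as np
from scipy.optimize import least_squares
from scipy.spatial.transform import Rotation as Ro
rx=lambda a:Ro.from_euler('x',a,degrees=True).as_matrix()
ry=lambda a:Ro.from_euler('y',a,degrees=True).as_matrix()
rz=lambda a:Ro.from_euler('z',a,degrees=True).as_matrix()
LIM=np.array([[-179.16,179.16],[-48.56,103.87],[-65.8,70.77],[-126.05,130.52],[-82.76,87.17],[-180,180]])
def fk(q,k,s=(1,1)):
    h,L1,L2,d1,d2,a,b,c=k
    A=rz(q[0]);p=A@[a,0,h]
    B=A@ry(q[1]);p=p+B@[0,0,L1]
    C=A@ry(q[1]-q[2]);p=p+C@[L2,0,b]
    D=C@ry(q[3]);p=p+D@[d1,0,c]
    E=D@rz(s[0]*q[4]);p=p+E@[d2,0,0]
    return p,E@rx(s[1]*q[5])
data=[([67.8,5,10.05,95.1,0,90],[.208,.509,.25],None),([125.7,-48.5,-54.8,130.5,-45.5,144.9],[.1749,.0816,.1909],[-1.19,28.75,.1]),
([67,-48.5,-35.6,65.2,-18.8,20.5],[.245,.358,.2757],[-2.11,48.51,37.91]),([29.2,-42.4,-33.1,54.4,-.5,.3],[.4482,.2482,.2985],[-.13,45.16,28.57])]
K=None
for s in [(1,1),(1,-1),(-1,1),(-1,-1)]:
    def r(k):
        o=[]
        for q,p,e in data:
            P,R=fk(q,k,s);o+=list(P-p)
            if e is not None:o+=list(.1*(R-Ro.from_euler('xyz',e,degrees=True).as_matrix()).ravel())
        return np.array(o+list(1e-3*np.array(k)))
    f=least_squares(r,[.19,.43,.5,.1,.3,0,0,0])
    if K is None or f.cost<K[0]:K=(f.cost,f.x,s,f.fun)
def ik(P,R,q0,n=1):
    def r(q):
        p,M=fk(q,K[1],K[2]);return np.r_[(p-P)*10,(M-R).ravel()]
    return least_squares(r,np.clip(q0,LIM[:,0]+.1,LIM[:,1]-.1),bounds=(LIM[:,0],LIM[:,1]))
if __name__=='__main__':
    print(K[0],K[1].round(3),K[2],np.abs(K[3]).max())
    from h import goalR
    for P,y,t in (([.492,-.268,.085],2.7,45),([.492,-.268,.085],2.7,60),([.414,-.268,.163],2.7,45),([.502,-.087,.09],2.7,45),([.475,.294,.13],2.7,45),([.492,-.268,.25],2.7,45),([.475,.294,.25],2.7,45),([.55,-.1,.3],0,45)):
        G=goalR(y,t);f=ik(np.array(P),G.as_matrix(),[np.rad2deg(np.arctan2(P[1],P[0])),-30,-35,55,0,0])
        print(P,y,t,'cost',round(f.cost,6),f.x.round(1))
E
python3 kin.py
```

```text
4.3687766925861503e-07 [ 0.162  0.42   0.521  0.143  0.266 -0.002  0.033 -0.001] (1, 1) 0.0005211552017968807
[0.492, -0.268, 0.085] 2.7 45 cost 0.0 [-42.3 -23.4 -44.5  33.6  30.  -35.3]
[0.492, -0.268, 0.085] 2.7 60 cost 0.0 [-46.8 -27.8 -56.3  13.1  41.2 -30.3]
[0.414, -0.268, 0.163] 2.7 45 cost 0.0 [-50.7 -33.9 -41.5  51.6  34.6 -43.6]
[0.502, -0.087, 0.09] 2.7 45 cost 0.0 [-17.  -42.1 -55.7  33.1  13.8 -14.2]
[0.475, 0.294, 0.13] 2.7 45 cost 0.0 [ 44.8 -26.9 -41.9  38.4 -28.3  32.6]
[0.492, -0.268, 0.25] 2.7 45 cost 0.0 [-42.3 -27.  -28.5  53.2  30.  -35.3]
[0.475, 0.294, 0.25] 2.7 45 cost 0.0 [ 44.8 -28.4 -29.6  52.2 -28.3  32.6]
[0.55, -0.1, 0.3] 0 45 cost 0.0 [-15.4 -34.4 -28.8  51.6  10.9 -11.1]
```

```bash
python3 - <<'E'
from kin import *
from h import *
q=bot.get_obs()['q']
for P,y,t in (([.52,.15,.3],15,45),([.58,.0,.3],0,45),([.54,-.15,.28],-8,45),([.42,-.268,.2],2.7,45),([.414,-.268,.163],2.7,45),([.502,-.087,.12],2.7,45),([.502,-.087,.2],2.7,45),([.54,0,.2],2.7,45),([.56,0.1,.2],2.7,45),([.475,.2,.2],2.7,45)):
    f=ik(np.array(P),goalR(y,t).as_matrix(),q);q=f.x;print(P,round(f.cost,6),q.round(1))
print(rel([.58,0,.3],goalR(0,45)))
E
```

```text
[0.52, 0.15, 0.3] 0.0 [ 16.7 -38.  -30.9  52.1  -1.2   1.2]
[0.58, 0.0, 0.3] 0.0 [ -0.  -32.3 -27.9  49.4   0.   -0. ]
[0.54, -0.15, 0.28] 0.0 [-19.3 -35.1 -31.5  49.1   8.   -8. ]
[0.42, -0.268, 0.2] 0.0 [-50.  -33.6 -37.3  55.1  34.2 -42.9]
[0.414, -0.268, 0.163] 0.0 [-50.7 -33.9 -41.5  51.6  34.6 -43.6]
[0.502, -0.087, 0.12] 0.0 [-17.  -43.  -52.8  36.9  13.8 -14.2]
[0.502, -0.087, 0.2] 0.0 [-17.  -43.5 -44.2  46.   13.8 -14.2]
[0.54, 0, 0.2] 0.0 [ -1.4 -39.8 -42.8  42.    2.9  -2.9]
[0.56, 0.1, 0.2] 0.0 [ 13.8 -34.3 -39.9  39.9  -7.8   7.9]
[0.475, 0.2, 0.2] 0.0 [ 33.6 -39.6 -42.   47.1 -21.3  23. ]
(array([ 20.36,  -0.14, -20.17]), array([-0.0031, -0.281 , -0.0017]))
```

```bash
python3 -m handwheel '[[20.4,-0.1,-20.2,-0.003,-0.281,-0.002,-1],[20.4,-0.1,-20.2,-0.003,-0.281,-0.002,-1],[20.4,-0.1,-20.2,-0.003,-0.281,-0.002,-1],[20.4,-0.1,-20.2,-0.003,-0.281,-0.002,-1],[20.4,-0.1,-20.2,-0.003,-0.281,-0.002,-1],[20.4,-0.1,-20.2,-0.003,-0.281,-0.002,-1]]'
python3 - <<'E'
from h import *
st()
print(rel([.46,-.268,.3],goalR(2.7,45)))
E
```

```text
time: 6.45
ee_pos: [0.5803, 0.0008, 0.2996]
tcp_rot: [0.0, 45.0, 0.1]
wrist_force: [-0.7, -0.0, -0.7]
opening: 0.0858
t 6.45 pos [0.5803 0.0008 0.2996] rot [ 0.05 45.04  0.06] q [  0.1 -32.3 -28.   49.3  -0.    0.1] F [-0.7 -0.  -0.7] op 0.0858
(array([-1.91, -0.04,  1.86]), array([-0.0855, -0.2688, -0.0848]))
```

```bash
python3 -m handwheel '[[-1.9,0,1.9,-0.085,-0.269,-0.085,-1],[-1.9,0,1.9,-0.085,-0.269,-0.085,-1],[-1.9,0,1.9,-0.085,-0.269,-0.085,-1],[-1.9,0,1.9,-0.085,-0.269,-0.085,-1],[-1.9,0,1.9,-0.085,-0.269,-0.085,-1],[-1.9,0,1.9,-0.085,-0.269,-0.085,-1],[-1.9,0,1.9,-0.085,-0.269,-0.085,-1]]'
python3 - <<'E'
from h import *
st()
G=goalR(2.7,45);P=np.array([.4922,-.268,.086])
print(rel(P-.11*G.as_matrix()[:,0],G))
E
```

```text
time: 7.32
ee_pos: [0.4608, -0.2667, 0.2999]
tcp_rot: [0.1, 45.0, 2.9]
wrist_force: [0.3, -0.3, 0.1]
opening: 0.0854
t 7.33 pos [ 0.4608 -0.2667  0.2999] rot [ 0.08 45.    2.88] q [-45.3 -29.3 -24.2  61.4  31.8 -38.3] F [ 0.3 -0.3  0.1] op 0.0854
(array([ 0.05,  0.  , -0.13]), array([ 0.0634, -0.0028, -0.1291]))
```

```bash
python3 -m handwheel '[[0,0,0,0.063,-0.003,-0.129,-1],[0,0,0,0.063,-0.003,-0.129,-1],[0,0,0,0.063,-0.003,-0.129,-1],[0,0,0,0.063,-0.003,-0.129,-1],[0,0,0,0.063,-0.003,-0.129,-1]]'
python3 - <<'E'
from h import *
st()
G=goalR(2.7,45);P=np.array([.4922,-.268,.086])
print(rel(P,G))
shot('top','t2.png');S=shot('side','s2.png')
cv2.imwrite('pics/s2z.png',cv2.resize(S['frame'][240:440,220:460,::-1],None,fx=3,fy=3))
E
```

```text
time: 7.95
ee_pos: [0.4152, -0.274, 0.1675]
tcp_rot: [-0.2, 44.8, 2.6]
wrist_force: [0.7, -0.7, -0.3]
opening: 0.0855
t 7.95 pos [ 0.4152 -0.274   0.1675] rot [-0.22 44.82  2.62] q [-51.3 -33.3 -40.8  51.8  35.  -44.2] F [ 0.7 -0.7 -0.3] op 0.0855
(array([0.16, 0.18, 0.06]), array([ 0.1122,  0.0025, -0.0033]))
```

View pics/s2z.png

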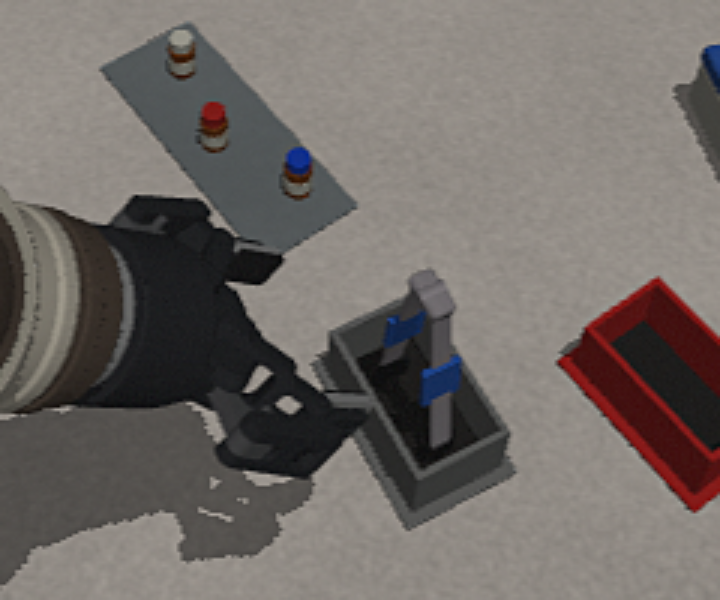

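View pics/t2.png

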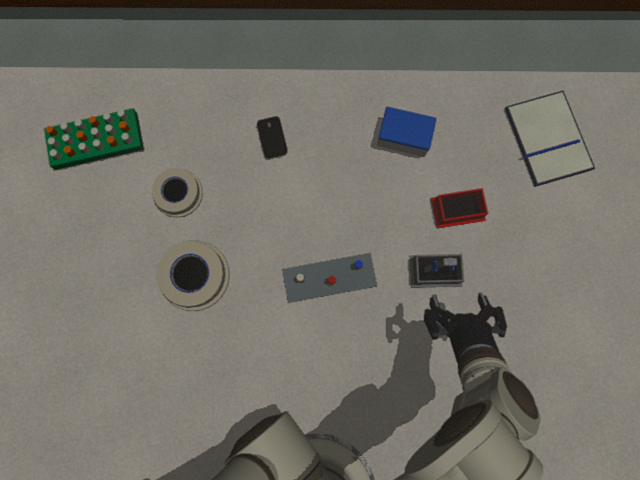

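```bash
python3 -m handwheel '[[0.1,0.2,0,0.03,0.0025,-0.003,-1],[0.1,0.2,0,0.06,0.0025,-0.003,-1],[0.1,0.2,0,0.08,0.0025,-0.003,-1],[0.1,0.2,0,0.095,0.0025,-0.003,-1],[0.1,0.2,0,0.095,0.0025,-0.003,-1]]'
python3 - <<'E'
from h import *
st()
G=goalR(2.7,45);P=np.array([.4922,-.268,.086])
print(rel(P,G))
S=shot('side','s3.png')
cv2.imwrite('pics/s3z.png',cv2.resize(S['frame'][240:440,220:460,::-1],None,fx=3,fy=3))
E
```

```text
time: 8.68
ee_pos: [0.4792, -0.2678, 0.0951]
tcp_rot: [0.2, 45.2, 2.8]
wrist_force: [-1.6, 0.8, 0.7]
opening: 0.0853
t 8.68 pos [ 0.4792 -0.2678  0.0951] rot [ 0.18 45.19  2.81] q [-43.5 -25.5 -44.7  36.4  30.6 -36.4] F [-1.6  0.8  0.7] op 0.0853
(array([-0.09, -0.19, -0.08]), array([ 0.0156, -0.0008,  0.0028]))
```

View pics/s3z.png

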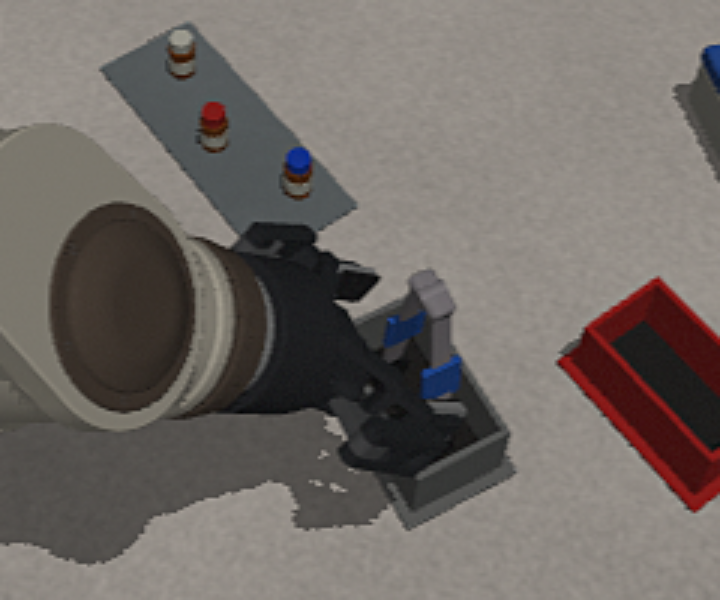

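```bash
python3 -m handwheel '[[0,0,0,0.009,-0.0008,0.0028,-1],[0,0,0,0.017,-0.0008,0.0028,-1],[0,0,0,0.017,-0.0008,0.0028,-1],[0,0,0,0.017,-0.0008,0.0028,-0.1],[0,0,0,0.017,-0.0008,0.0028,-0.1],[0,0,0,0.017,-0.0008,0.0028,-0.1],[0,0,0,0.017,-0.0008,0.0028,-0.1],[0,0,0,0.017,-0.0008,0.0028,-0.1]]' 40
python3 - <<'E'
from h import *
st()
print(rel(np.array([.4922,-.268,.086]),goalR(2.7,45)))
S=shot('side','s4.png')
cv2.imwrite('pics/s4z.png',cv2.resize(S['frame'][240:440,220:460,::-1],None,fx=3,fy=3))
E
```

```text
time: 9.72
ee_pos: [0.4926, -0.2682, 0.0848]
tcp_rot: [0.1, 45.2, 2.7]
wrist_force: [-0.7, -0.1, 0.8]
opening: 0.0467
t 9.72 pos [ 0.4926 -0.2682  0.0848] rot [ 0.15 45.17  2.73] q [-42.2 -23.5 -44.7  33.7  29.9 -35.2] F [-0.7 -0.1  0.8] op 0.0467
(array([-0.13, -0.17, -0.02]), array([-0.0011,  0.0002,  0.0006]))
```

View pics/s4z.png

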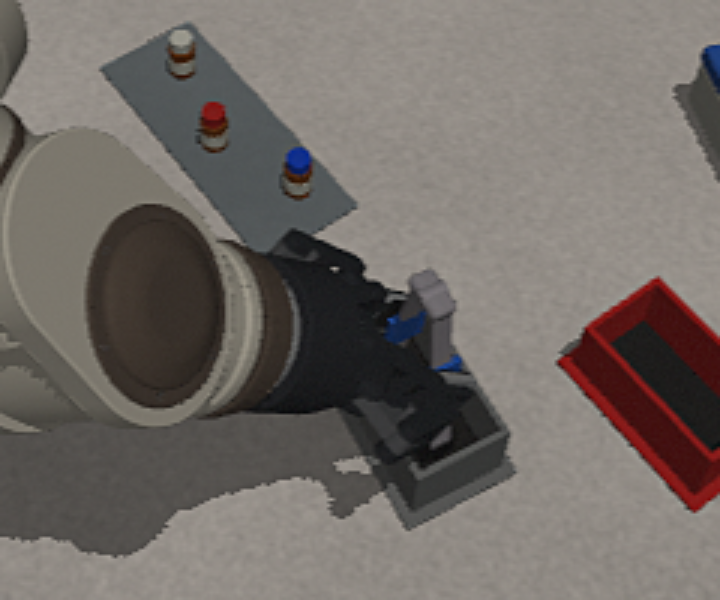

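```bash
python3 -m handwheel '[[0,0,0,0,0,0,0],[0,0,0,0,0,0,0.106],[0,0,0,0,0,0,0.106],[0,0,0,0,0,0,0.106],[0,0,0,0,0,0,0.106],[0,0,0,-0.003,0,0.003,0.106],[0,0,0,-0.007,0,0.007,0.106],[0,0,0,-0.007,0,0.007,0.106]]' 40
python3 - <<'E'
from h import *
st()
S=shot('side','s5.png')
cv2.imwrite('pics/s5z.png',cv2.resize(S['frame'][240:440,220:460,::-1],None,fx=3,fy=3))
E
```

```text
time: 10.78
ee_pos: [0.4926, -0.2683, 0.095]
tcp_rot: [0.1, 45.2, 2.7]
wrist_force: [-0.3, -0.3, -0.7]
opening: 0.0383
t 10.78 pos [ 0.4926 -0.2683  0.095 ] rot [ 0.13 45.17  2.71] q [-42.2 -24.  -43.8  35.   29.9 -35.2] F [-0.3 -0.3 -0.7] op 0.0383
```

View pics/s5z.png

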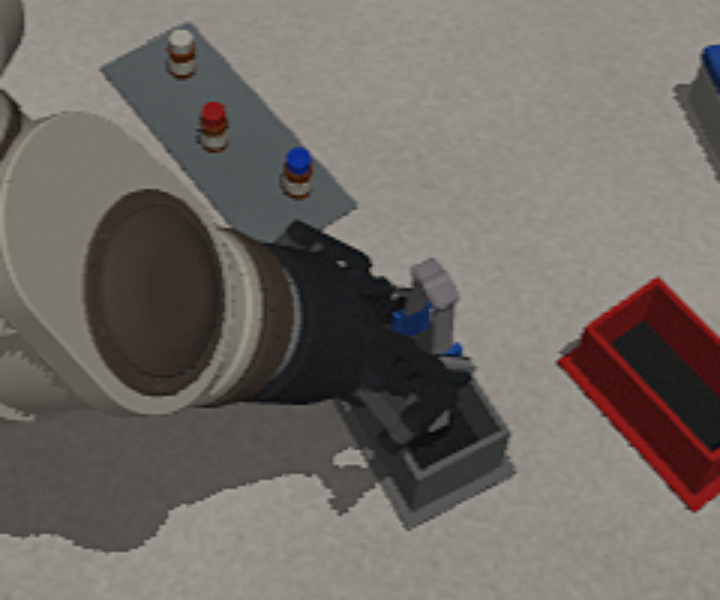

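```bash
python3 -m handwheel '[[0,0,0,-0.03,0,0.03,0.106],[0,0,0,-0.06,0,0.06,0.106],[0,0,0,-0.09,0,0.09,0.106],[0,0,0,-0.1,0,0.1,0.106],[0,0,0,-0.1,0,0.1,0.106]]'
python3 - <<'E'
from h import *
st()
S=shot('side','s6.png');T=shot('top','t6.png')
a=cv2.resize(S['frame'][160:400,240:480,::-1],(400,400));b=cv2.resize(T['frame'][180:340,340:500,::-1],(400,400))
cv2.imwrite('pics/z6.png',np.hstack([a,b]))
for p in(T,S):
  for r in bot.tip_of('tongs_grip',p): print(r['conf'],np.array(r['centre'])*[640,480],atz(p,*(np.array(r['centre'])*[640,480]),bot.get_obs()['ee_pos'][2]-.004))
E
```

```text
time: 11.45
ee_pos: [0.4931, -0.2686, 0.236]
tcp_rot: [0.1, 45.2, 2.7]
wrist_force: [-0.4, 0.5, -0.6]
opening: 0.0386
t 11.45 pos [ 0.4931 -0.2686  0.236 ] rot [ 0.13 45.17  2.71] q [-42.2 -26.9 -30.   51.8  29.9 -35.1] F [-0.4  0.5 -0.6] op 0.0386
0.89 [460.928 255.888] [ 0.49163978 -0.26910368  0.22948953]
0.61 [372.032 304.08 ] [ 0.50021432 -0.26500627  0.2296367 ]
```

View pics/z6.png

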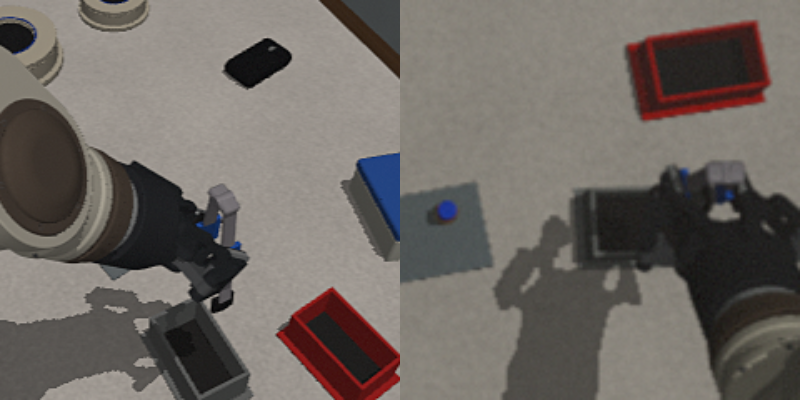

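```bash
python3 - <<'E'
from h import *
from kin import ik
q=bot.get_obs()['q']
for P in ([.502,-.17,.236],[.502,-.087,.236],[.502,-.087,.095]):
    f=ik(np.array(P),goalR(2.7,45).as_matrix(),q);q=f.x;print(P,round(f.cost,6),q.round(1))
print(rel([.502,-.087,.2],goalR(2.7,45)))
E
```

```text
[0.502, -0.17, 0.236] 0.0 [-29.6 -36.5 -36.3  50.   22.2 -24.1]
[0.502, -0.087, 0.236] 0.0 [-17.  -43.  -40.   49.6  13.8 -14.2]
[0.502, -0.087, 0.095] 0.0 [-17.  -42.3 -55.3  33.8  13.8 -14.2]
(array([-0.22, -0.31, -0.11]), array([ 0.0369,  0.1803, -0.0116]))
```

```bash
python3 -m handwheel '[[-0.2,-0.2,-0.1,0.02,0.04,-0.01,0.106],[-0.2,-0.2,-0.1,0.037,0.09,-0.012,0.106],[-0.2,-0.2,-0.1,0.037,0.14,-0.012,0.106],[-0.2,-0.2,-0.1,0.037,0.17,-0.012,0.106],[-0.2,-0.2,-0.1,0.037,0.18,-0.012,0.106],[-0.2,-0.2,-0.1,0.037,0.18,-0.012,0.106],[-0.2,-0.2,-0.1,0.037,0.18,-0.012,0.106],[-0.2,-0.2,-0.1,0.037,0.18,-0.012,0.106]]'
python3 - <<'E'
from h import *
st()
S=shot('side','s7.png');T=shot('top','t7.png')
a=cv2.resize(S['frame'][180:340,240:400,::-1],(400,400));b=cv2.resize(T['frame'][200:300,300:400,::-1],(400,400))
cv2.imwrite('pics/z7.png',np.hstack([a,b]))
for p in(T,S):
  for n,z in(('tongs_grip',bot.get_obs()['ee_pos'][2]-.004),('sample_center',.022)):
   for r in bot.tip_of(n,p): print(n,r['conf'],np.array(r['centre'])*[640,480],atz(p,*(np.array(r['centre'])*[640,480]),z))
print(rel([.502,-.087,.13],goalR(2.7,45)))
E
```

```text
time: 12.65
ee_pos: [0.5023, -0.0888, 0.2014]
tcp_rot: [-0.1, 45.0, 2.5]
wrist_force: [-0.1, -0.4, -0.7]
opening: 0.0381
t 12.65 pos [ 0.5023 -0.0888  0.2014] rot [-0.14 45.01  2.51] q [-17.1 -43.5 -44.2  46.   13.8 -14.3] F [-0.1 -0.4 -0.7] op 0.0381
tongs_grip 0.8 [367.296 250.512] [ 0.50522774 -0.0940358   0.19747329]
tongs_grip 0.26 [190.272 275.376] [0.45142553 0.25248724 0.19747329]
tongs_grip 0.93 [322.496 237.504] [ 0.50578351 -0.08590003  0.19759755]
sample_center 0.44 [316.416 296.688] [ 0.49724997 -0.08305371  0.022     ]
(array([0.06, 0.02, 0.09]), array([ 0.0505,  0.0012, -0.0509]))
```

View pics/z7.png

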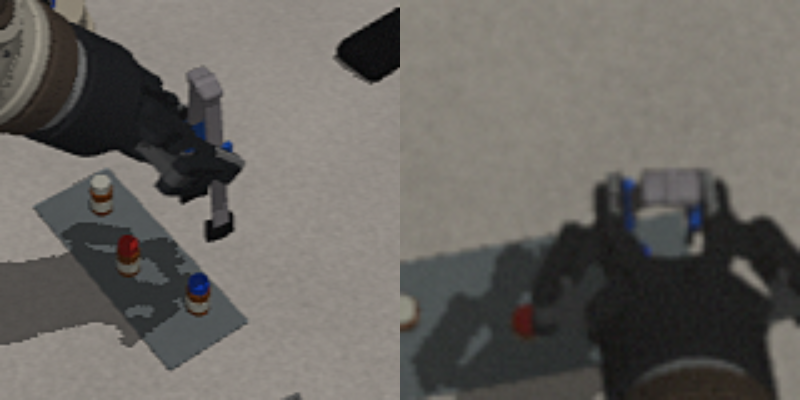

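```bash
python3 - <<'E'
from h import *
S=bot.camera('side');T=bot.camera('top')
o=bot.get_obs()['ee_pos'];g=o-[0,0,.004]
for nm,d in(('bridge',[0,0,.067]),('jaw -y outer bottom',[0,-.025,-.076]),('jaw-y top',[0,-.025,-.056])):
    print(nm,'side zoom',(np.array(proj(S,g+d))-[240,180])*2.5,'top zoom',(np.array(proj(T,g+d))-[300,200])*4+[400,0])
E
```

```text
bridge side zoom [204.87045601  77.87252246] top zoom [667.84352606 183.55942753]
jaw -y outer bottom side zoom [215.74087804 239.49057711] top zoom [693.09377031 232.04707129]
jaw-y top side zoom [216.45735883 222.31896834] top zoom [696.71319833 226.08901255]
```

```bash
python3 -m handwheel '[[0,0,0,0.025,0.0012,-0.025,0.106],[0,0,0,0.048,0.0012,-0.048,0.106],[0,0,0,0.048,0.0012,-0.048,0.106]]'
python3 - <<'E'
from h import *
st()
S=shot('side','s8.png')
cv2.imwrite('pics/z8.png',cv2.resize(S['frame'][200:340,250:390,::-1],(700,700)))
cv2.imwrite('pics/z8.png',cv2.resize(S['frame'][220:340,250:390,::-1],(700,600),interpolation=2))
print(rel([.502,-.087,.095],goalR(2.7,45)))
E
```

```text
time: 13.42
ee_pos: [0.5011, -0.0863, 0.1307]
tcp_rot: [-0.0, 45.2, 2.7]
wrist_force: [-0.3, -0.9, -1.0]
opening: 0.038
t 13.43 pos [ 0.5011 -0.0863  0.1307] rot [-2.000e-02  4.523e+01  2.690e+00] q [-16.8 -43.5 -51.9  38.5  13.6 -14.2] F [-0.3 -0.9 -1. ] op 0.038
(array([ 0.06, -0.04,  0.06]), array([ 0.0272, -0.0004, -0.0272]))
```

View pics/z8.png

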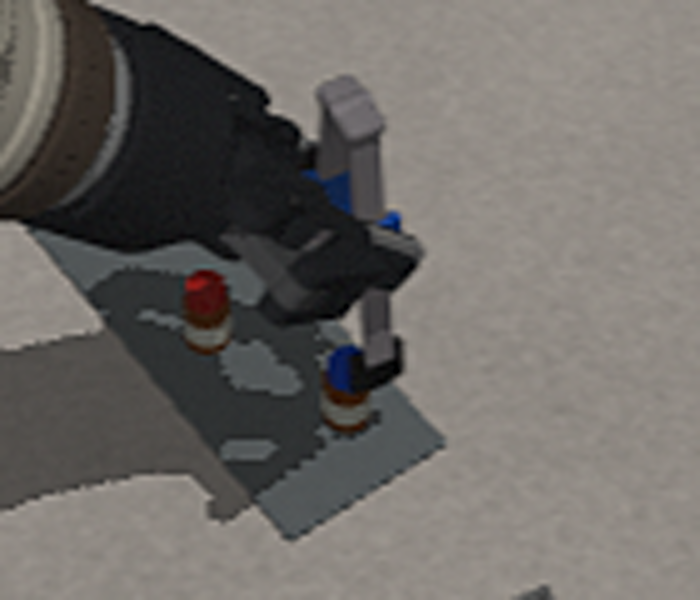

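```bash
python3 -m handwheel '[[0,0,0,0.01,-0.0004,-0.011,0.106],[0,0,0,0.02,-0.0004,-0.021,0.106],[0,0,0,0.026,-0.0004,-0.027,0.106],[0,0,0,0.026,-0.0004,-0.027,0.106]]'
python3 - <<'E'
from h import *
st()
S=shot('side','s9.png')
cv2.imwrite('pics/z9.png',cv2.resize(S['frame'][220:340,250:390,::-1],(700,600),interpolation=2))
E
```

```text
time: 13.98
ee_pos: [0.5013, -0.0871, 0.0952]
tcp_rot: [-0.1, 45.1, 2.6]
wrist_force: [-0.8, -0.5, -0.6]
opening: 0.0384
t 13.97 pos [ 0.5013 -0.0871  0.0952] rot [-0.11 45.05  2.62] q [-17.  -42.7 -55.5  33.9  13.7 -14.2] F [-0.8 -0.5 -0.6] op 0.0384
```

View pics/z9.png

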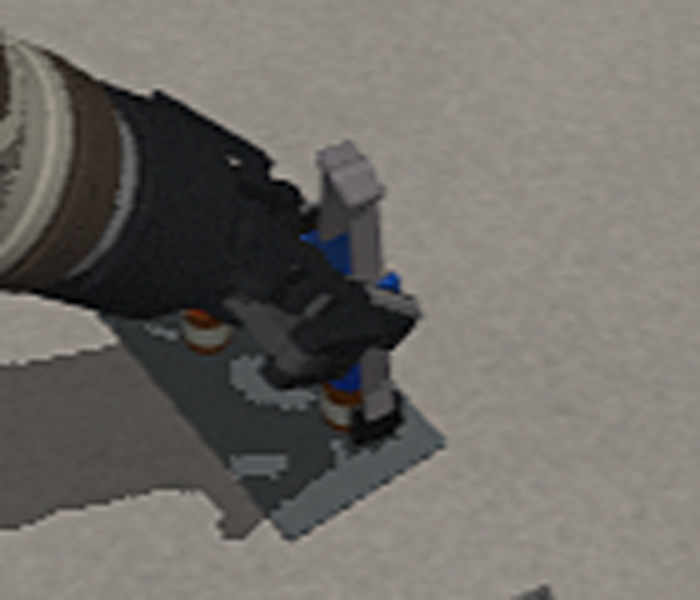

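```bash
python3 - <<'E'
from h import *
S=bot.camera('side')
f=lambda X:(np.array(proj(S,X))-[250,220])*5
print('vial',f([.5016,-.0868,.022]),'vial bottom',f([.5016,-.0868,.004]))
for x in(.4936,.4976,.5016,.5056,.5096):print(x,f([x,-.112,.025]),f([x,-.112,.015]))
E
```

```text
vial [345.59923965 386.60101874] vial bottom [344.96122982 412.25648073]
0.4936 [354.60160543 435.71590002] [354.16641485 449.98123687]
0.4976 [363.60978539 432.24312729] [363.10437865 446.51728692]
0.5016 [372.59449271 428.77940358] [372.01923554 443.06229216]
0.5056 [381.55581903 425.32469356] [380.91107499 439.61621791]
0.5096 [390.49385547 421.87896209] [389.77998605 436.17902967]
```

```bash
python3 -m handwheel '[[0,0,0,-0.001,0,-0.001,0.106],[0,0,0,-0.001,0,-0.001,0.2],[0,0,0,-0.001,0,-0.001,0.26],[0,0,0,-0.001,0,-0.001,0.318],[0,0,0,-0.001,0,-0.001,0.318],[0,0,0,-0.001,0,-0.001,0.318],[0,0,0,-0.001,0,-0.001,0.318],[0,0,0,-0.001,0,-0.001,0.318]]'
python3 - <<'E'
from h import *
st()
S=shot('side','s10.png')
cv2.imwrite('pics/z10.png',cv2.resize(S['frame'][220:340,250:390,::-1],(700,600),interpolation=2))
E
```

```text
time: 15.08
ee_pos: [0.5004, -0.0873, 0.0966]
tcp_rot: [-0.2, 45.0, 2.6]
wrist_force: [-0.4, 0.4, 1.4]
opening: 0.0295
t 15.07 pos [ 0.5004 -0.0873  0.0966] rot [-0.16 44.95  2.59] q [-17.  -43.  -55.6  34.1  13.8 -14.3] F [-0.4  0.4  1.4] op 0.0295
```

View pics/z10.png

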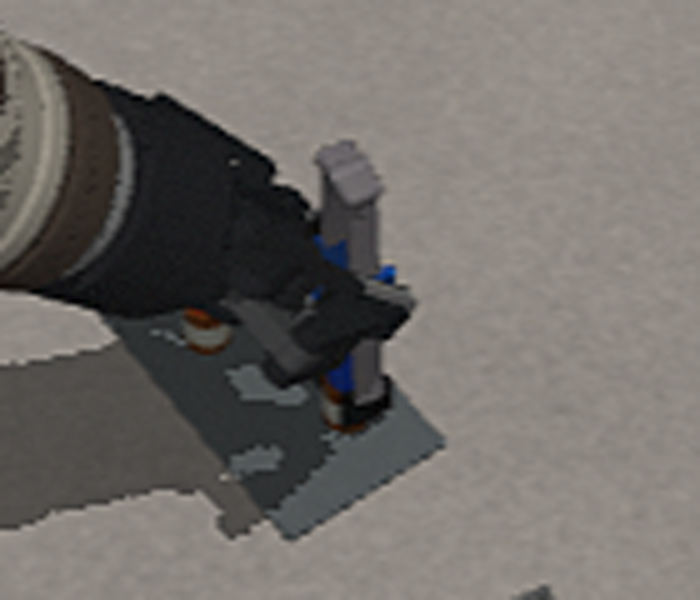

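```bash
python3 -m handwheel '[[0,0,0,0,0,0,0.318],[0,0,0,-0.006,0,0.006,0.318],[0,0,0,-0.02,0,0.02,0.318],[0,0,0,-0.04,0,0.04,0.318],[0,0,0,-0.06,0,0.06,0.318],[0,0,0,-0.072,0,0.072,0.318],[0,0,0,-0.072,0,0.072,0.318]]'
python3 - <<'E'
from h import *
st()
S=shot('side','s11.png')
cv2.imwrite('pics/z11.png',cv2.resize(S['frame'][180:320,250:390,::-1],(600,600),interpolation=2))
print(rel([.54,.0,.21],goalR(2.7,45)));print(rel([.54,.1,.21],goalR(2.7,45)));print(rel([.474,.293,.21],goalR(2.7,45)))
E
```

```text
time: 16.0
ee_pos: [0.5005, -0.0872, 0.1994]
tcp_rot: [-0.2, 44.9, 2.6]
wrist_force: [0.5, -0.6, -1.7]
opening: 0.0295
t 16.0 pos [ 0.5005 -0.0872  0.1994] rot [-0.2  44.89  2.56] q [-17.  -44.  -44.7  45.9  13.7 -14.3] F [ 0.5 -0.6 -1.7] op 0.0295
(array([ 0.07, -0.01,  0.08]), array([0.0223, 0.0851, 0.0399]))
(array([ 0.07, -0.01,  0.08]), array([0.0255, 0.185 , 0.0433]))
(array([ 0.07, -0.01,  0.08]), array([-0.0149,  0.3809,  0.0033]))
```

View pics/z11.png

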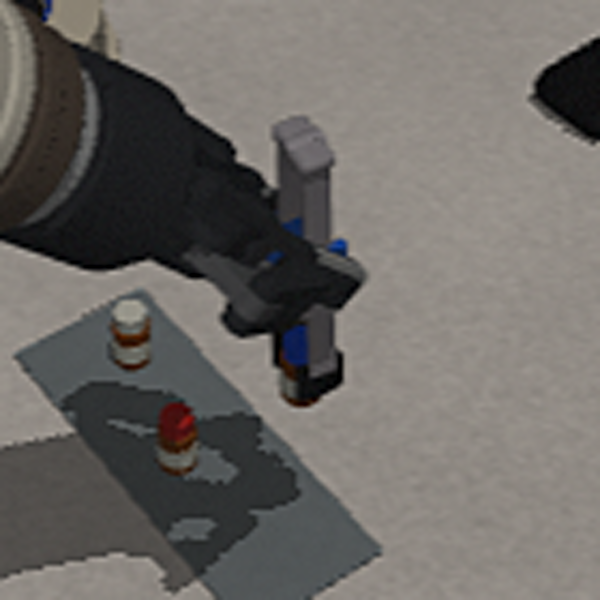

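```bash
python3 -m handwheel '[[0,0,0,0.006,0.02,0.01,0.318],[0,0,0,0.014,0.052,0.025,0.318],[0,0,0,0.022,0.085,0.04,0.318],[0,0,0,0.024,0.118,0.042,0.318],[0,0,0,0.025,0.151,0.043,0.318],[0,0,0,0.025,0.185,0.043,0.318],[0,0,0,0.02,0.218,0.037,0.318],[0,0,0,0.012,0.251,0.03,0.318],[0,0,0,0.005,0.284,0.022,0.318],[0,0,0,-0.003,0.317,0.014,0.318],[0,0,0,-0.01,0.347,0.008,0.318],[0,0,0,-0.014,0.37,0.004,0.318],[0,0,0,-0.015,0.381,0.003,0.318],[0,0,0,-0.015,0.381,0.003,0.318]]'
python3 - <<'E'
from h import *
st()
S=shot('side','s12.png');T=shot('top','t12.png')
a=cv2.resize(S['frame'][90:230,180:320,::-1],(400,400),interpolation=2);b=cv2.resize(T['frame'][210:330,130:250,::-1],(400,400),interpolation=2)
cv2.imwrite('pics/z12.png',np.hstack([a,b]))
print(rel([.4738,.293,.15],goalR(2.7,45)))
E
```

```text
time: 17.8
ee_pos: [0.4735, 0.2932, 0.209]
tcp_rot: [-0.3, 45.1, 2.6]
wrist_force: [0.1, 0.1, -0.8]
opening: 0.0296
t 17.8 pos [0.4735 0.2932 0.209 ] rot [-0.25 45.06  2.57] q [ 44.9 -28.7 -34.4  48.  -28.4  32.6] F [ 0.1  0.1 -0.8] op 0.0296
(array([ 0.09, -0.01,  0.13]), array([ 0.0421,  0.0007, -0.0421]))
```

View pics/z12.png

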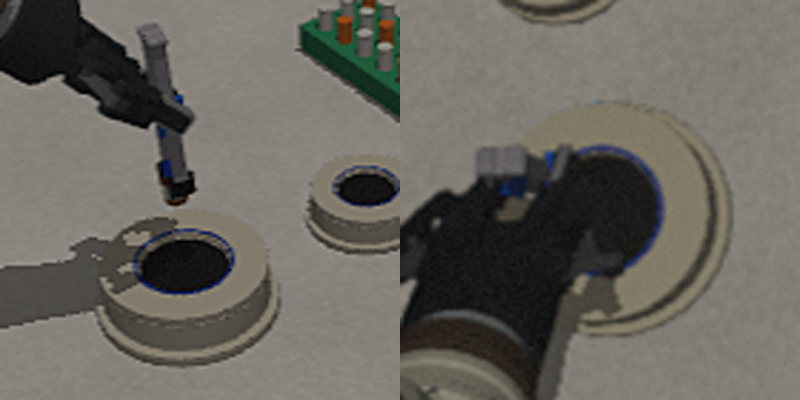

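```bash
python3 -m handwheel '[[0,0,0,0.015,0.0005,-0.015,0.318],[0,0,0,0.03,0.0005,-0.03,0.318],[0,0,0,0.042,0.0005,-0.042,0.318],[0,0,0,0.046,0.0005,-0.046,0.318],[0,0,0,0.046,0.0005,-0.046,0.318]]'
python3 - <<'E'
from h import *
st()
S=shot('side','s13.png');T=shot('top','t13.png')
cv2.imwrite('pics/z13.png',cv2.resize(S['frame'][110:230,180:320,::-1],(700,600),interpolation=2))
g=bot.get_obs()['ee_pos']-[0,0,.004]
f=lambda X:(np.array(proj(S,X))-[180,110])*5
print('bridge',f(g+[0,0,.067]),'vial bottom',f(g+[.001,0,-.0886]),'dish',f([.4748,.2935,.043]))
E
```

```text
time: 18.52
ee_pos: [0.4739, 0.2933, 0.1452]
tcp_rot: [-0.1, 45.0, 2.6]
wrist_force: [-0.4, -0.2, -1.0]
opening: 0.0298
t 18.52 pos [0.4739 0.2933 0.1452] rot [-0.15 44.97  2.57] q [ 44.9 -27.8 -40.9  40.4 -28.4  32.6] F [-0.4 -0.2 -1. ] op 0.0298
bridge [282.58225595  80.09001373] vial bottom [320.91728622 349.57892806] dish [322.63616877 366.45226841]
```

View pics/z13.png

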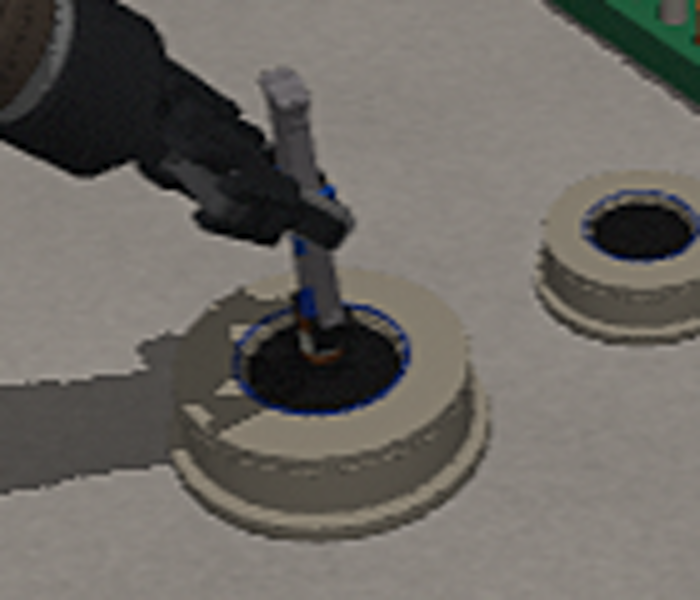

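```bash
python3 -m handwheel '[[0,0,0,0.002,0,-0.002,0.318],[0,0,0,0.004,0,-0.004,0.318],[0,0,0,0.0055,0,-0.0055,0.318],[0,0,0,0.006,0,-0.006,0.318],[0,0,0,0.006,0,-0.006,0.318]]'
```

```text
time: 19.25
ee_pos: [0.4737, 0.2935, 0.1366]
tcp_rot: [-0.2, 45.0, 2.6]
wrist_force: [0.3, 0.3, -0.6]
opening: 0.0294
```

```bash
python3 -m handwheel '[[0,0,0,0.0005,0,-0.0005,0.318],[0,0,0,0.0008,0,-0.0008,0.318],[0,0,0,0.0008,0,-0.0008,0.318]]'
```

```text
time: 19.62
ee_pos: [0.4738, 0.2935, 0.1357]
tcp_rot: [-0.1, 45.0, 2.6]
wrist_force: [0.3, -0.4, 0.6]
opening: 0.0296
```

```bash
python3 - <<'E'
from h import *
st()
S=shot('side','s14.png')
cv2.imwrite('pics/z14.png',cv2.resize(S['frame'][110:230,180:320,::-1],(700,600),interpolation=2))
E
```

```text
t 19.62 pos [0.4738 0.2935 0.1357] rot [-0.14 44.96  2.6 ] q [ 44.9 -27.5 -41.8  39.2 -28.4  32.6] F [ 0.3 -0.4  0.6] op 0.0296
```

View pics/z14.png

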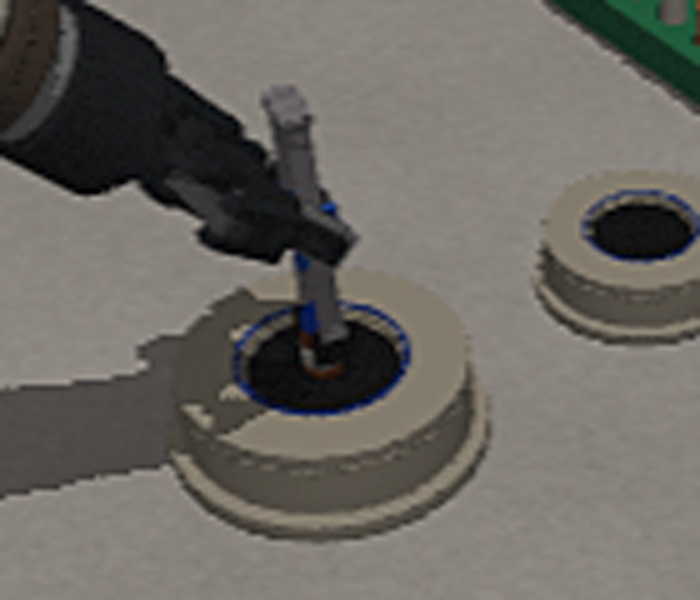

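```bash
python3 -m handwheel '[[0,0,0,0.0006,0,-0.0006,0.318],[0,0,0,0.0006,0,-0.0006,0.318]]'; python3 -m handwheel '[[0,0,0,0.0005,0,-0.0005,0.318],[0,0,0,0.0005,0,-0.0005,0.318]]'
```

```text
time: 19.92
ee_pos: [0.474, 0.2936, 0.1353]
tcp_rot: [-0.1, 44.9, 2.6]
wrist_force: [-1.1, -0.2, 2.5]
opening: 0.0298
time: 20.18
ee_pos: [0.4738, 0.2936, 0.134]
tcp_rot: [-0.1, 45.0, 2.6]
wrist_force: [-0.9, -0.3, 2.6]
opening: 0.0298
```

```bash
python3 -m handwheel '[[0,0,0,0,0,0,0.28],[0,0,0,0,0,0,0.24],[0,0,0,0,0,0,0.2],[0,0,0,0,0,0,0.16],[0,0,0,0,0,0,0.106],[0,0,0,0,0,0,0.106],[0,0,0,0,0,0,0.106],[0,0,0,0,0,0,0.106]]'
python3 - <<'E'
from h import *
st()
S=shot('side','s15.png')
cv2.imwrite('pics/z15.png',cv2.resize(S['frame'][110:230,180:320,::-1],(700,600),interpolation=2))
E
```

```text
time: 21.18
ee_pos: [0.4738, 0.2935, 0.134]
tcp_rot: [-0.2, 45.0, 2.6]
wrist_force: [-0.0, -0.3, -1.3]
opening: 0.0382
t 21.18 pos [0.4738 0.2935 0.134 ] rot [-0.15 44.97  2.59] q [ 44.9 -27.4 -41.9  39.  -28.4  32.6] F [-0.  -0.3 -1.3] op 0.0382
```

View pics/z15.png

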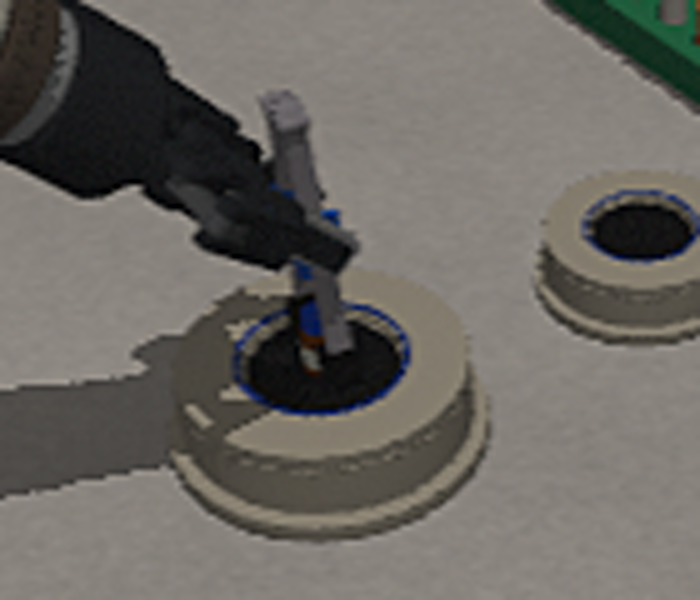

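Released; lift straight up.

```bash
python3 -m handwheel '[[0,0,0,-0.004,0,0.004,0.106],[0,0,0,-0.012,0,0.012,0.106],[0,0,0,-0.025,0,0.025,0.106],[0,0,0,-0.045,0,0.045,0.106],[0,0,0,-0.065,0,0.065,0.106],[0,0,0,-0.075,0,0.075,0.106],[0,0,0,-0.075,0,0.075,0.106]]'
python3 - <<'E'
from h import *
st()
S=shot('side','s16.png')
cv2.imwrite('pics/z16.png',cv2.resize(S['frame'][90:210,180:320,::-1],(700,600),interpolation=2))
g=bot.get_obs()['ee_pos']-[0,0,.004]
f=lambda X:(np.array(proj(S,X))-[180,90])*5
print('bridge',f(g+[0,0,.067]),'jaw-y',f(g+[0,-.025,-.066]))
E
```

```text
time: 22.1
ee_pos: [0.474, 0.2939, 0.2414]
tcp_rot: [-0.1, 44.9, 2.7]
wrist_force: [0.4, -0.8, -2.1]
opening: 0.0382
t 22.1 pos [0.474  0.2939 0.2414] rot [-0.05 44.9   2.66] q [ 44.9 -28.8 -30.9  51.3 -28.5  32.6] F [ 0.4 -0.8 -2.1] op 0.0382
bridge [255.51938324 -12.71265148] jaw-y [309.2606933  283.63513071]
```

View pics/z16.png

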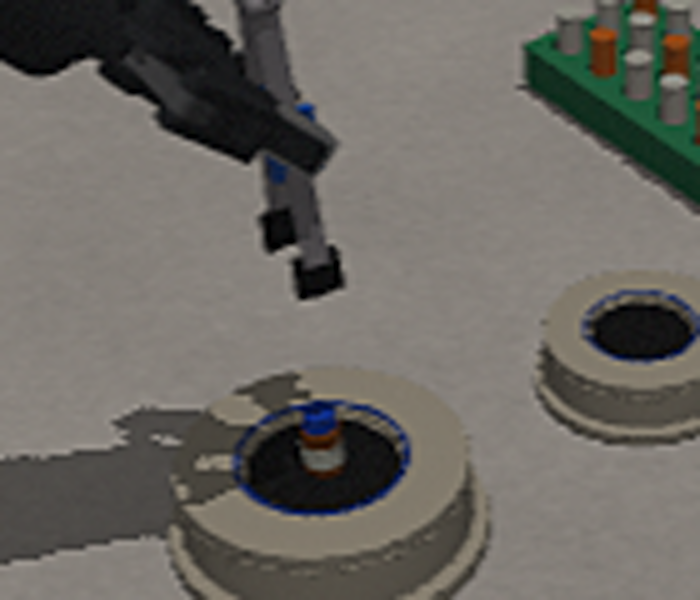

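```bash
python3 - <<'E'
from h import *
S=bot.camera('side')
cv2.imwrite('pics/z17.png',cv2.resize(S['frame'][75:155,210:270,::-1],(450*4//3,800*3//4),interpolation=2))
g=bot.get_obs()['ee_pos']-[0,0,.004]
f=lambda X:((np.array(proj(S,X))-[210,75])*[10,7.5]).round(0)
R=Ro.from_euler('z',2.7,degrees=True)
for tilt in(0,-3,-6):
  Q=R*Ro.from_euler('y',tilt,degrees=True)
  A=lambda v:f(g+Q.apply(v))
  print(tilt,'bridge',A([0,0,.067]),'jaw-y outer face c',A([0,-.025,-.066]),'corners',A([.011,-.025,-.076]),A([-.011,-.025,-.076]),'jaw+y inner c',A([0,.018,-.066]))
E
```

```text
0 bridge [211.  97.] jaw-y outer face c [323. 540.] corners [373. 557.] [283. 577.] jaw+y inner c [255. 467.]
-3 bridge [195. 100.] jaw-y outer face c [338. 537.] corners [389. 552.] [300. 575.] jaw+y inner c [269. 463.]
-6 bridge [180. 104.] jaw-y outer face c [352. 533.] corners [404. 546.] [316. 572.] jaw+y inner c [283. 460.]
```

View pics/z17.png

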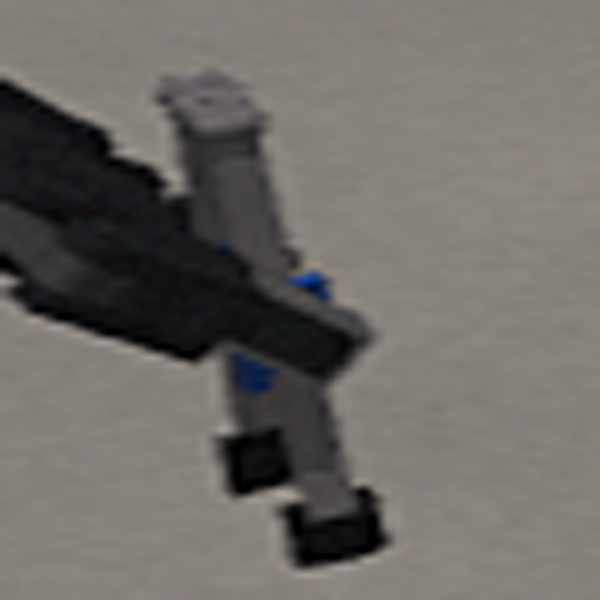

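```bash
python3 - <<'E'
from h import *
for P in([.54,.1,.235],[.55,0,.235],[.54,-.1,.235],[.4923,-.268,.235]):print(*rel(P,goalR(2.7,42)))
E
```

```text
[0.11 2.96 0.11] [ 0.0436 -0.1964  0.0374]
[0.11 2.96 0.11] [ 0.0475 -0.2968  0.041 ]
[0.11 2.96 0.11] [ 0.0373 -0.3962  0.0304]
[0.11 2.96 0.11] [-0.0016 -0.5617 -0.0093]
```

```bash
python3 -m handwheel '[[0,1,0,0.01,-0.03,0.01,0.106],[0,2,0,0.018,-0.065,0.017,0.106],[0,3,0,0.026,-0.1,0.024,0.106],[0,3,0,0.035,-0.148,0.03,0.106],[0,3,0,0.043,-0.196,0.037,0.106],[0,3,0,0.046,-0.246,0.04,0.106],[0,3,0,0.047,-0.296,0.041,0.106],[0,3,0,0.043,-0.346,0.036,0.106],[0,3,0,0.037,-0.396,0.03,0.106],[0,3,0,0.025,-0.446,0.018,0.106],[0,3,0,0.012,-0.496,0.004,0.106],[0,3,0,0.003,-0.536,-0.005,0.106],[0,3,0,-0.0016,-0.557,-0.009,0.106],[0,3,0,-0.0016,-0.5615,-0.0093,0.106],[0,3,0,-0.0016,-0.5615,-0.0093,0.106],[0,3,0,-0.0016,-0.5615,-0.0093,0.106]]'
python3 - <<'E'
from h import *
st()
S=shot('side','s18.png');T=shot('top','t18.png')
c0=(310,220)
cv2.imwrite('pics/z18.png',cv2.resize(S['frame'][220:420,310:450,::-1],(560,800))[:600*800//600][:800])
im=cv2.resize(S['frame'][240:390,310:450,::-1],(560,600),interpolation=2);cv2.imwrite('pics/z18.png',im)
g=bot.get_obs()['ee_pos']-[0,0,.004]
f=lambda X:((np.array(proj(S,X))-[310,240])*4).round(0)
R=Ro.from_euler('z',2.7,degrees=True)
for tilt in(3,0,-3):
  A=lambda v:f(g+(R*Ro.from_euler('y',tilt,degrees=True)).apply(v))
  print(tilt,'bridge',A([0,0,.067]),'corners',A([.011,-.025,-.076]),A([-.011,-.025,-.076]))
print(rel([.4923,-.268,.235],goalR(2.7,42)))
E
```

```text
time: 24.2
ee_pos: [0.4927, -0.2666, 0.2353]
tcp_rot: [-0.1, 48.0, 2.7]
wrist_force: [0.3, 0.8, -0.7]
opening: 0.0383
t 24.2 pos [ 0.4927 -0.2666  0.2353] rot [-0.13 47.99  2.67] q [-41.1 -25.5 -27.8  54.6  27.6 -35.6] F [ 0.3  0.8 -0.7] op 0.0383
3 bridge [260. 146.] corners [264. 417.] [217. 439.]
0 bridge [251. 150.] corners [273. 412.] [225. 436.]
-3 bridge [243. 154.] corners [282. 407.] [234. 432.]
(array([0.13, 0.03, 0.04]), array([ 0.0002, -0.0013, -0.0008]))
```

View pics/z18.png

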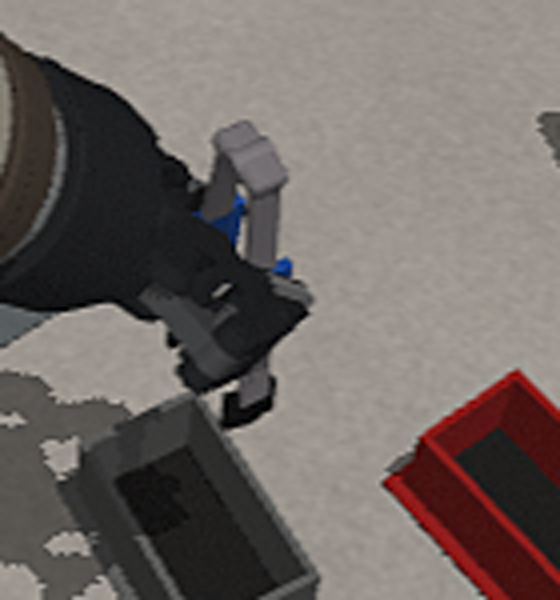

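```bash
python3 -m handwheel '[[0,0,0,0.022,-0.0013,-0.021,0.106],[0,0,0,0.045,-0.0013,-0.041,0.106],[0,0,0,0.067,-0.0013,-0.061,0.106],[0,0,0,0.082,-0.0013,-0.075,0.106],[0,0,0,0.0892,-0.0013,-0.081,0.106],[0,0,0,0.0892,-0.0013,-0.081,0.106],[0,0,0,0.0892,-0.0013,-0.081,0.106]]'
python3 - <<'E'
from h import *
st()
S=shot('side','s19.png')
im=cv2.resize(S['frame'][270:420,310:450,::-1],(560,600),interpolation=2);cv2.imwrite('pics/z19.png',im)
print(rel([.4923,-.268,.089],goalR(2.7,42)))
E
```

```text
time: 25.18
ee_pos: [0.4926, -0.2693, 0.1165]
tcp_rot: [-0.3, 47.9, 2.5]
wrist_force: [0.6, -0.3, -0.4]
opening: 0.038
t 25.18 pos [ 0.4926 -0.2693  0.1165] rot [-0.26 47.9   2.53] q [-41.4 -23.5 -39.8  40.7  27.7 -35.8] F [ 0.6 -0.3 -0.4] op 0.038
(array([0.12, 0.1 , 0.12]), array([ 0.0203,  0.0015, -0.0186]))
```

View pics/z19.png

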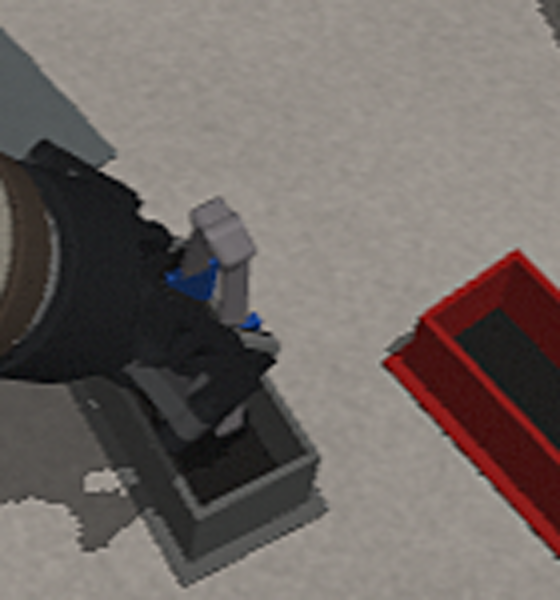

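```bash
python3 -m handwheel '[[0.1,0.1,0.1,0.006,0.001,-0.006,0.106],[0.1,0.1,0.1,0.012,0.001,-0.011,0.106],[0.1,0.1,0.1,0.018,0.001,-0.0165,0.106],[0.1,0.1,0.1,0.0203,0.001,-0.0186,0.106],[0.1,0.1,0.1,0.0203,0.001,-0.0186,0.106]]'; python3 -m handwheel '[[0,0,0,0.001,0,-0.001,0.106],[0,0,0,0.001,0,-0.001,0.106]]'; python3 -m handwheel '[[0,0,0,0.0007,0,-0.0007,0.106],[0,0,0,0.0007,0,-0.0007,0.106]]'
```

```text
time: 25.85
ee_pos: [0.4917, -0.2681, 0.0872]
tcp_rot: [0.1, 48.1, 2.8]
wrist_force: [-0.5, -0.0, 0.1]
opening: 0.038
time: 26.1
ee_pos: [0.4918, -0.2682, 0.0864]
tcp_rot: [0.0, 48.1, 2.7]
wrist_force: [0.4, -0.1, -0.7]
opening: 0.0382
time: 26.35
ee_pos: [0.492, -0.2684, 0.0859]
tcp_rot: [-0.0, 48.0, 2.7]
wrist_force: [-0.4, 0.3, 2.3]
opening: 0.0381
```

```bash
python3 -m handwheel '[[0,0,0,0,0,0,0.06],[0,0,0,0,0,0,0.0],[0,0,0,0,0,0,-0.05],[0,0,0,0,0,0,-0.15],[0,0,0,0,0,0,-0.3],[0,0,0,0,0,0,-0.6],[0,0,0,0,0,0,-1],[0,0,0,0,0,0,-1],[0,0,0,0,0,0,-1]]'
python3 - <<'E'
from h import *
st()
S=shot('side','s20.png')
im=cv2.resize(S['frame'][270:420,310:450,::-1],(560,600),interpolation=2);cv2.imwrite('pics/z20.png',im)
E
```

```text
time: 27.48
ee_pos: [0.4917, -0.2682, 0.0852]
tcp_rot: [0.1, 48.1, 2.7]
wrist_force: [0.3, -0.0, -0.4]
opening: 0.0857
t 27.48 pos [ 0.4917 -0.2682  0.0852] rot [ 0.06 48.08  2.73] q [-41.4 -22.3 -42.4  37.1  27.7 -35.7] F [ 0.3 -0.  -0.4] op 0.0857
```

View pics/z20.png

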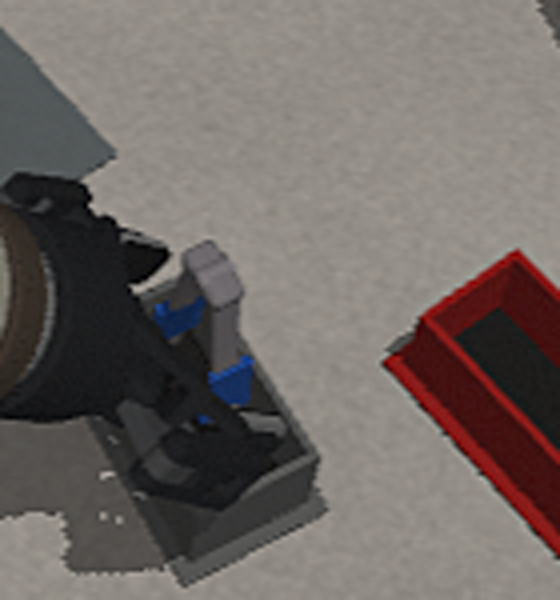

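Tongs stand. Retreat along −tool x.

```bash
python3 -m handwheel '[[0,0,0,-0.01,0,0,-1],[0,0,0,-0.03,0,0,-1],[0,0,0,-0.06,0,0,-1],[0,0,0,-0.09,0,0,-1],[0,0,0,-0.12,0,0,-1],[0,0,0,-0.13,0,0,-1],[0,0,0,-0.13,0,0,-1]]'
python3 - <<'E'
from h import *
st()
S=shot('side','s21.png');T=shot('top','t21.png')
a=cv2.resize(S['frame'][100:420,200:450,::-1],(440,563),interpolation=2);b=cv2.resize(T['frame'][230:330,400:480,::-1],(320,400));b=cv2.copyMakeBorder(b,0,163,0,0,0)
cv2.imwrite('pics/z21.png',np.hstack([a,b]))
for p in(T,S):
  for n,z in(('tongs_grip',.081),('sample_center',.061)):
   for r in bot.tip_of(n,p): print(n,r['conf'],np.array(r['centre'])*[640,480],atz(p,*(np.array(r['centre'])*[640,480]),z))
E
```

```text
time: 28.4
ee_pos: [0.4049, -0.2727, 0.1824]
tcp_rot: [-0.0, 48.0, 2.6]
wrist_force: [0.3, 0.2, 1.0]
opening: 0.0852
t 28.4 pos [ 0.4049 -0.2727  0.1824] rot [-2.000e-02  4.804e+01  2.620e+00] q [-51.  -32.6 -37.3  57.3  32.6 -45.3] F [0.3 0.2 1. ] op 0.0852
tongs_grip 0.76 [443.072 265.488] [ 0.49425378 -0.26816588  0.081     ]
sample_center 0.67 [189.696 274.512] [0.46965427 0.28800679 0.061     ]
sample_center 0.51 [190.784 271.584] [0.47621375 0.28597516 0.061     ]
tongs_grip 0.89 [361.28  357.504] [ 0.49403781 -0.26845634  0.081     ]
sample_center 0.49 [244.608 178.8  ] [0.47525313 0.28852244 0.061     ]
```

View pics/z21.png

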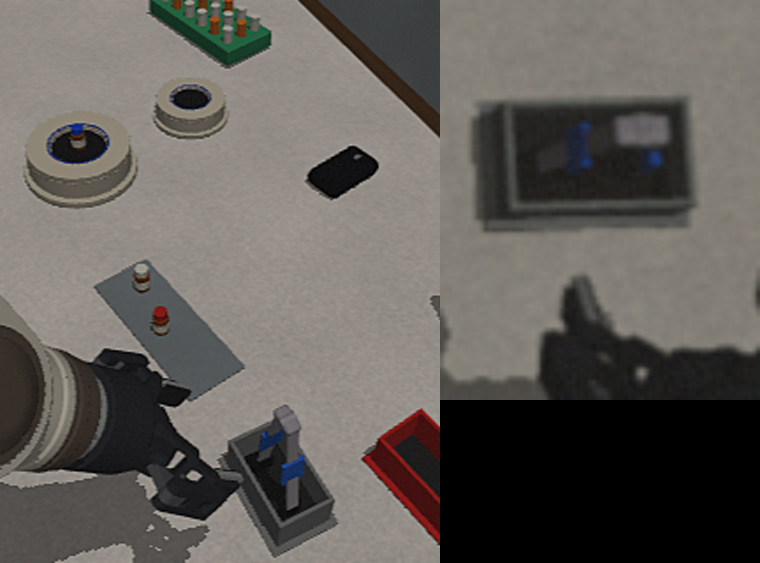

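Vial upright in the dish, tongs standing in the middle of the holder, other vials untouched, gripper clear.

```bash
python3 -c "
from workcell import bot
print(bot.job_done())"
```

```text
the job is handed in; nothing more can be done
None
```

The blue-capped vial now stands upright near the centre of the large reader's dish, and the tongs are back standing in the grey holder. I handed the job in at about 28.4 s, against the 58 s limit. The vial was only ever held with the tongs.

- **Tongs:** I gripped them with the tool tilted about 45°, so that the gripper's body cleared the top of the tongs. I carried them at 38 mm and squeezed the vial at about 29.5 mm.
- **Last checks:** The final pictures show the vial upright in the dish. The tongs are about 2 mm from the holder's centre, the white and red vials still stand on the tray, and the gripper is open and about 13 cm clear.
- **Forces:** The readings I took stayed within about 3 N; I checked them only at the end of each move.
- **First transfer:** The first move stopped short against a joint's range limit, with the arm folded close to its base and touching nothing. I backed it out and took another route.
- **Tongs' tilt:** The tongs looked about 3° off vertical after the vial was released, so I corrected that before setting them down.
- **Disagreements:** The networks' positions for the vial in the dish differed from each other by up to about 7 mm. They also lie about 5–8 mm from where I set it down, but it is well inside the 80 mm dish either way.

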